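Unstack the toddler's lunch things onto the clip-on shelf

ROBOT

A 7-joint arm with a two-finger parallel gripper is mounted at the origin on the work surface. World frame = base frame: x ahead of the robot, y to its left, z up, the work surface at z = 0. Lengths are in mm, angles in degrees, forces in N, time in s.
With the tool pointing down it reaches from about 425 to 950 mm from the base axis. Payload 16.7 kg.
Tool frame: the origin (TCP) lies at the very end of the fingers, on their centre line; the grasp point (between the pads) lies 19 mm behind it (r.grasp_offset is the distance from the TCP to the grasp point, in mm); z points along the fingers, y is the line along which they close (so a half turn about z gives the same grasp; the last joint's range is limited). The gripper opens to 94 mm and grips with 3 to 60 N. Pads are 16 mm wide; open, the fingers measure 119 mm over their backs; the gripper's body (75 mm by 177 mm) begins 78 mm behind the grasp point.
Start: joints at [-72.794, 24.414, 4.234, 92.017, -1.954, 63.644, -3.845], TCP at [293.478, 607.82, 205.467] pointing down, gripper open.
Joint ranges: [-163.25, 163.25], [-28.42, 122.38], [-70.27, 78.77], [12.13, 141.07], [-58.53, 238.53], [9.26, 117.41], [-156.51, 156.51]. Speed limits (degrees/s): [108.29, 108.29, 136.94, 136.94, 172.46, 172.46, 172.46].

INTERFACE

Orientations are given as [roll, pitch, yaw] about the fixed x, y, z axes, in that order (R = Rz(yaw) Ry(pitch) Rx(roll)).
In Python, from station import telemetry, optics, order, r gives the robot as it stands.
- The arm moves only by the shell command python3 -m inch 'ROWS' [OPENING] [FORCE]. ROWS is a JSON object of lists of equal length, an entry for each row: "dp": the shift along the world's x, y, z in cm, a list of three; "turn": the turn about the world's z in rad. In form: {"dp": [[dx, dy, dz], ...], "turn": [turn, ...]}. A call has 1 to 5 rows; each row is the pose to reach, as a shift and turn from the pose commanded when the call began; what a row does not reach only later rows make up. A row lasts 1/12 s, in which the tool goes at most 41.7 mm and 7.16 degrees, less where a joint would pass 70% of its speed; a pose out of reach is approached as far as the arm can. A call with a gripper value outside its range is refused whole. OPENING is the opening, from 0 (shut) to 1 (fully open), set as the call begins (- or left out, the last holds). The fingers move at their own pace and stop on an object; FORCE is the grip in N (left out, the last holds). Time passes only in rows, so rows that repeat a pose let the fingers close. It gives the time, the measured TCP pose, the force, the opening and the grip force at its end, in the units of the state.
- telemetry.sense(): the state, without advancing time (a new reading comes with each control period).
- optics.camera(name): name is "scene" or "top"; returns the picture (400x640x3 uint8, red, green, blue); there is no depth.
- optics.camera_params(name): a dict with "fx", "fy", "cx", "cy" (pixels), "k1" (the pictures are not rectified: a ray, as slopes to the right and down, at radius r is drawn at 1 + k1 r^2 times it, then the intrinsics apply), "xyz" and "orientation" of the camera in the world. Camera axes: x right, y up, looking along -z (the intrinsics and any distortion apply to the point x, -y, -z); pixel columns grow to the right and rows downward; lengths in mm; the calibration is good to about 2 mm. A picture is of the moment at which its call begins. camera_params takes no time and is no camera call.
- order.hand_in(): hands the job in; it is judged then, once.
The state is a dict: "t": time; "joints": joint angles; "joint_vel": joint speeds; "effort": joint torques, N m; "ee_pos": TCP position; "orientation": TCP orientation; "ft_force": force on the tool from outside, world axes, zero at the start; "ft_torque": the same for the moment, N m; "grip_width": finger opening in mm; "finger_force": force on a finger pad.
Only numpy, scipy, OpenCV 4.12 (cv2) and the standard library are available. Lean on these libraries where they do the work, as an engineer would, in place of code of your own. Each camera call takes 0.05 s, during which the arm holds its last target. There are 200 camera calls.

TASK

Take the stack of toddler's lunch things on the counter apart and set each one upright, centred on the pad of its own outline on the clip-on shelf: the cup on the small round pad, the lidded ramekin on the larger round pad, the square pot on the square pad and the oblong box on the oblong pad, the pot and the box lying straight with their pads. Do not tip any of them over, and leave the divided plate and the jar where they stand.

Things in the scene. Friction and masses are not known exactly. Their poses are not given: they have to be found in the camera images.
- cup_mid (a point): small red bamboo cup, open at the top, 55 mm high, 48 mm across the rim and 40 mm across the foot, walls 3 mm; it stands upright on top of the stack, on the ramekin's lid. This point is on its axis, half-way up (27.5 mm above its foot); z up.
- ramekin_mid (a point): round glass ramekin with a flat pale wooden lid fixed on it, 40 mm high in all (lid the top 8 mm), 60 mm across the glass, 62 mm across the lid; second from the top, on the square pot. This point is on its axis, half-way up (20 mm above its foot); z up.
- pot_mid (a point): square plastic snack pot with a flat white lid fixed on it, 66 x 66 mm, 42 mm high; third from the top, on the oblong box. This point is its centre, 21 mm above its underside; x and y along its sides, z up.
- box_mid (a point): oblong plastic lunch box with a flat grey lid fixed on it, 118 mm long (x) by 66 mm wide (y), 45 mm high; it is the bottom of the stack and stands on the counter. This point is its centre, 22.5 mm above its underside; x along its length, z up.
- pad_small_top (a point): small round grey silicone pad, 4 mm thick, fixed flat on the white clip-on shelf beyond the counter's far edge (shelf top 10 mm above the counter); 52 mm across, the cup's place. This point is the centre of its upper face, 14 mm above the counter; z up.
- pad_round_top (a point): larger round grey silicone pad, 4 mm thick, fixed flat on the white clip-on shelf beyond the counter's far edge (shelf top 10 mm above the counter); 72 mm across, the ramekin's place. This point is the centre of its upper face, 14 mm above the counter; z up.
- pad_square_top (a point): square grey silicone pad, 4 mm thick, fixed flat on the white clip-on shelf beyond the counter's far edge (shelf top 10 mm above the counter); 74 x 74 mm, the square pot's place. This point is the centre of its upper face, 14 mm above the counter; z up, x and y along its sides.
- pad_oblong_top (a point): oblong grey silicone pad, 4 mm thick, fixed flat on the white clip-on shelf beyond the counter's far edge (shelf top 10 mm above the counter); 126 mm (x) by 74 mm (y), the oblong box's place. This point is the centre of its upper face, 14 mm above the counter; z up, x along its length. The four pads lie in a row, about 120 mm from centre to centre, in any order.
- plate_mid (a point): white round divided plate, 160 mm across, 20 mm high, standing loose on the counter beside the stack or the jar; to be left alone. This point is on its axis, 10 mm above the counter.
- jar_mid (a point): glass storage jar with a steel cap, 64 mm across, 100 mm high, standing loose on the counter; to be left alone. This point is on its axis, half-way up (50 mm above its foot).

How it is judged:
By the outcome, as a careful person would: the job done as asked, in the order asked, and still so for the second after the job is handed in, with the robot touching nothing.
It also fails if it takes over 125 s, if anything falls off the work surface, if the arm or the gripper's body presses on something with over 40 N, if the wrist force passes 120 N, or if a joint passes its speed limit or range.

## Working session

There is one attempt and no reset: what is moved stays moved. The work goes in short steps, Python scripts to look and compute and a shell command to move; the robot and the scene stay as the last step left them, time stands still between calls to the robot, and variables do not carry over. Pictures are saved under pics/ and viewed, at most 14 in all, crops included, and the job is handed in when it is done.

```bash
mkdir -p pics; ls; python3 - <<'E'
from station import telemetry, optics, order, r
import cv2
for n in("scene","top"):
    cv2.imwrite(f"pics/{n}0.png",optics.camera(n)[...,::-1]); print(optics.camera_params(n))
print(telemetry.sense())
E
```

```text
pics
{'fx': 428.4231782277253, 'fy': 428.4231782277253, 'cx': 317.875108152067, 'cy': 197.8801093080544, 'k1': -0.10102633588158726, 'xyz': array([816.30379393, 381.9192768 , 860.27324326]), 'orientation': array([ 31.09735362,   0.22994214, 144.03554695])}
{'fx': 417.1000627083135, 'fy': 417.1000627083135, 'cx': 318.9816771076086, 'cy': 196.06283645007701, 'k1': -0.1058128807234803, 'xyz': array([401.95288923, -12.99933828, 817.62284069]), 'orientation': array([ 12.50842713,  -0.27831216, -84.12860004])}
{'t': 0.1, 'joints': array([-72.79435696,  24.44591859,   4.23247407,  92.0479319 ,
        -1.95446143,  63.64305485,  -3.84499392]), 'joint_vel': array([ 0.00993616, -0.07406035,  0.01561551, -0.08850807,  0.05948935,
       -0.00461244,  0.02977075]), 'effort': array([ 7.85854587e-03, -9.37467456e+01,  3.67557384e+00, -4.55048060e+01,
       -4.88535385e-02,  1.66933617e-02,  5.22543041e-05]), 'ee_pos': array([293.33952706, 607.49645718, 204.85284097]), 'orientation': array([-1.79935423e+02,  4.32395542e-03,  1.54225168e+02]), 'ft_force': array([0.13751779, 0.3694816 , 0.26215918]), 'ft_torque': array([-0.01823932, -0.04234712, -0.01523513]), 'finger_force': 0.0, 'grip_width': 94.08081264663923}
```

View pics/scene0.png

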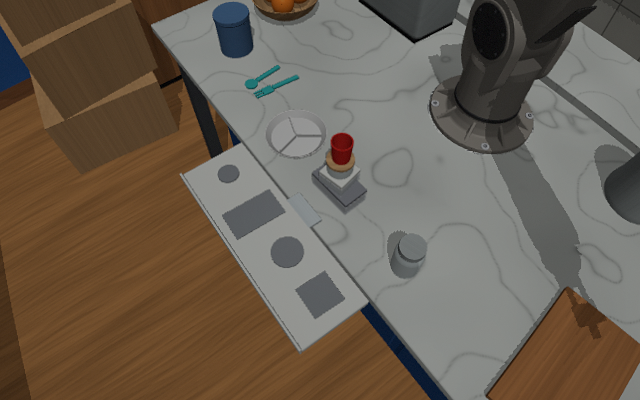

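View pics/top0.png

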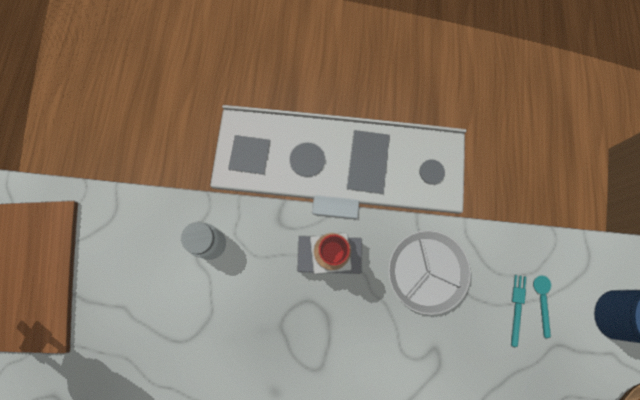

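```bash
cat > h.py <<'E'
import numpy as np, cv2
from scipy.spatial.transform import Rotation as R
from station import telemetry, optics, order, r
P={n:optics.camera_params(n) for n in("scene","top")}
def rays(n,uv):
    p=P[n];K=np.array([[p["fx"],0,p["cx"]],[0,p["fy"],p["cy"]],[0,0,1]])
    q=cv2.undistortPoints(np.float64(uv).reshape(-1,1,2),K,np.array([p["k1"],0,0,0])).reshape(-1,2)
    d=np.c_[q[:,0],-q[:,1],-np.ones(len(q))]
    return p["xyz"],R.from_euler("xyz",p["orientation"],degrees=True).apply(d)
def plane(n,uv,z):
    o,d=rays(n,uv); return (o+d*((z-o[2])/d[:,2])[:,None])[:,:2]
def world_blobs(n,mask,z,amin=150):
    out=[]
    cs,_=cv2.findContours(mask.astype(np.uint8)*255,cv2.RETR_EXTERNAL,cv2.CHAIN_APPROX_NONE)
    for c in cs:
        if cv2.contourArea(c)<amin: continue
        w=plane(n,c.reshape(-1,2),z).astype(np.float32)
        m=cv2.moments(w.reshape(-1,1,2)); ctr=(m["m10"]/m["m00"],m["m01"]/m["m00"])
        out.append((c.reshape(-1,2).mean(0).round(),np.round(ctr,1),cv2.minAreaRect(w),abs(m["m00"])))
    return out
def show(b):
    for x in b: print("px",x[0],"ctr",x[1],"rect",np.round(x[2][0],1),np.round(x[2][1],1),round(x[2][2],1),"area",round(x[3]))
E
python3 - <<'E'
from h import *
ims={n:cv2.imread(f"pics/{n}0.png") for n in P}
for n in P:
    im=ims[n].astype(int); hsv=cv2.cvtColor(ims[n],cv2.COLOR_BGR2HSV)
    m=(hsv[...,2]>70)&(hsv[...,2]<150)&(hsv[...,1]<60)
    roi=np.zeros(m.shape,bool)
    if n=="top": roi[125:205,215:465]=1
    else: roi[155:325,200:350]=1
    m&=roi; m=cv2.morphologyEx(m.astype(np.uint8),cv2.MORPH_OPEN,np.ones((3,3)))
    print(n); show(world_blobs(n,m,14))
    red=(hsv[...,1]>150)&((hsv[...,0]<8)|(hsv[...,0]>172))&(hsv[...,2]>60)
    show(world_blobs(n,red,182))
a=cv2.resize(ims["top"][210:310,270:390],None,fx=4,fy=4,interpolation=2)
b=cv2.resize(ims["scene"][120:220,300:380],None,fx=4,fy=4,interpolation=2)
cv2.imwrite("pics/z.png",np.hstack([a,b]))
E
```

```text
scene
px [338. 174.] ctr [442.6 -58.6] rect [444.1 -60.2] [31.3 59.1] 40.8 area 1102
px [313. 202.] ctr [528.4 -49.3] rect [525.9 -25.2] [377.7 182.4] 78.9 area 33133
px [276. 252.] ctr [673.7 -43.6] rect [678.7 -26. ] [501.7 161.9] 85.9 area 57656
px [341. 148.] ctr [471.6 -18.1] rect [472.  -16.5] [77.9 42.5] 53.1 area 2696
top
px [432. 172.] ctr [ 653.3 -220. ] rect [ 653.8 -219.5] [52.9 51.4] 2.7 area 2109
px [307. 160.] ctr [652.6  32.9] rect [652.7  32.2] [69.6 70.7] 5.9 area 3976
px [249. 155.] ctr [651.3 151. ] rect [651.2 150.9] [75.8 75.9] 88.2 area 5406
px [368. 162.] ctr [661.7 -90.2] rect [661.6 -90.5] [ 75.  127.7] 88.1 area 9103
```

View pics/z.png

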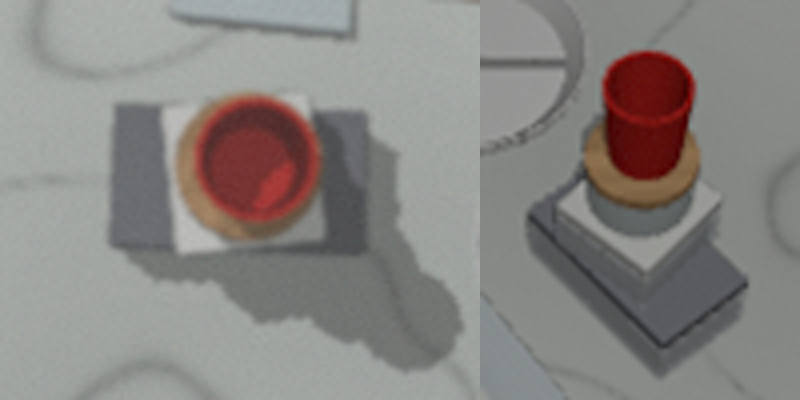

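```bash
python3 - <<'E'
from h import *
for n in P:
    im=cv2.imread(f"pics/{n}0.png"); hsv=cv2.cvtColor(im,cv2.COLOR_BGR2HSV)
    pts={"top":[(333,245),(275,0),(155,250),(350,165),(240,155)],"scene":[(341,148),(320,300),(252,287),(215,253),(174,228),(280,300)]}[n]
    for u,v in pts: 
        if v<400:print(n,(u,v),hsv[v,u])
    red=((im[...,2].astype(int)-im[...,1])>60)&((im[...,1].astype(int)-im[...,0])<20)
    roi=np.zeros(red.shape,bool); roi[120:270,300:370]=1
    red&=roi
    show(world_blobs(n,red,182))
    # flood-fill pads
    seeds={"top":[(432,172),(307,160),(249,155),(368,162)],"scene":[(228,173),(287,252),(320,295),(254,214)]}[n]
    for s in seeds:
        mk=np.zeros((402,642),np.uint8)
        cv2.floodFill(cv2.medianBlur(im,3),mk,s,0,(18,)*3,(18,)*3,4|cv2.FLOODFILL_FIXED_RANGE|cv2.FLOODFILL_MASK_ONLY|(1<<8))
        show(world_blobs(n,mk[1:-1,1:-1],14))
E
```

```text
scene (341, 148) [  0 218 103]
scene (320, 300) [108  13  95]
scene (252, 287) [ 14 156 111]
scene (215, 253) [ 15 155 117]
scene (174, 228) [ 15 154 106]
scene (280, 300) [ 30   5 148]
px [341. 148.] ctr [470.9 -18.7] rect [471.2 -16. ] [77.9 44.4] 53.1 area 2655
px [228. 173.] ctr [ 653.6 -216.5] rect [ 653.5 -216.4] [51.  48.5] 59.7 area 1982
px [287. 252.] ctr [652.6  36.5] rect [652.4  36.9] [70.2 69.4] 54.1 area 3839
px [319. 294.] ctr [650.7 153.8] rect [650.7 153.6] [74.5 74. ] 88.0 area 5216
px [253. 214.] ctr [661.9 -86.8] rect [661.5 -87. ] [ 75.  125.6] 88.2 area 8806
top (333, 245) [  1 156 116]
top (275, 0) [ 14 138 129]
top (155, 250) [ 54   7 173]
top (350, 165) [ 90  10 125]
top (240, 155) [ 98   9 116]
px [333. 249.] ctr [462.3 -32.2] rect [463.  -32.8] [45.6 45.7] 5.9 area 1630
px [432. 172.] ctr [ 653.4 -219.9] rect [ 653.8 -219.5] [49.1 47.3] 2.7 area 1861
px [307. 160.] ctr [652.7  32.9] rect [652.6  33.2] [69.6 68.6] 5.9 area 3744
px [249. 155.] ctr [651.2 150.9] rect [651.1 150.5] [74.4 73.5] 87.8 area 5072
px [368. 162.] ctr [661.6 -90.3] rect [661.5 -90.4] [ 73.1 125.5] 87.8 area 8715
```

```bash
python3 - <<'E'
from h import *
def yaw(a,b): return np.degrees(np.arctan2(*(b-a)[::-1]))
def C(l): return (np.array(l)+.5)/4-.5
t=lambda l:C(l)+[270,210]
s=lambda l:C(np.array(l)-[480,0])+[300,120]
for nm,n,uv,z in [("box","top",t([(112,102),(110,247),(366,252),(369,112)]),45),("pot","top",t([(163,106),(178,253),(325,242),(308,95)]),87),
  ("box","scene",s([(528,213),(664,345),(748,282)]),45),("pot","scene",s([(557,202),(647,276),(721,199)]),87)]:
    w=plane(n,uv,z); print(nm,n,w.round(1).tolist(),[round(yaw(w[i],w[i+1]),1) for i in range(len(w)-1)],"mid",(w[0]/2+w[2]/2).round(1))
print("ram top",plane("top",t([(247,167)]),127), "cup rim top",plane("top",t([(259,158)]),182))
print("ram scene",plane("scene",s([(642,161)]),127),"cup rim scene",plane("scene",s([(649,86)]),182))
E
```

```text
box top [[494.7, 32.7], [428.2, 26.2], [437.9, -90.7], [502.3, -86.7]] [np.float64(-174.4), np.float64(-85.3), np.float64(3.5)] mid [466.3 -29. ]
pot top [[490.2, 7.7], [427.3, -5.5], [438.4, -68.4], [501.6, -55.3]] [np.float64(-168.1), np.float64(-79.9), np.float64(11.7)] mid [464.3 -30.3]
box scene [[502.3, -81.0], [492.9, 34.5], [429.6, 30.1]] [np.float64(94.6), np.float64(-176.0)] mid [465.9 -25.4]
pot scene [[501.3, -53.7], [490.8, 13.5], [427.3, -2.2]] [np.float64(98.9), np.float64(-166.1)] mid [464.3 -28. ]
ram top [[463.77532751 -30.58323836]] cup rim top [[462.71855652 -33.3937848 ]]
ram scene [[465.84068809 -26.01317507]] cup rim scene [[460.81780276 -30.3554159 ]]
```

```bash

python3 -m inch '{"dp":[[3,-2.4,1],[6,-4.8,2],[9,-7.2,3],[12,-9.6,4],[15,-12,4]],"turn":[-0.1,-0.2,-0.3,-0.4,-0.5]}' 0.85
python3 -m inch '{"dp":[[1.2,-3.6,0],[2.4,-7.2,0],[3.6,-10.8,0],[4.8,-14.4,0],[6,-18,0]],"turn":[-0.09,-0.18,-0.27,-0.36,-0.442]}'
python3 -m inch '{"dp":[[-0.4,-3.6,0],[-0.8,-7.2,0],[-1.2,-10.8,0],[-1.6,-14.4,0],[-2,-18,0]],"turn":[0,0,0,0,0]}'
python3 -m inch '{"dp":[[-0.6,-4,0],[-1.2,-8,0],[-1.8,-12,0],[-2.2,-16,0],[-2.2,-16,0]],"turn":[0,0,0,0,0]}'
```

```text
t: 0.52
ee_pos: [445.1, 487.0, 247.4]
orientation: [179.9, -0.0, 125.3]
ft_force: [-0.1, 0.8, -0.4]
grip_width: 79.8
finger_force: 0.0
t: 0.93
ee_pos: [503.6, 305.9, 245.3]
orientation: [-180.0, 0.0, 100.0]
ft_force: [0.6, 0.5, -0.4]
grip_width: 79.8
finger_force: 0.0
t: 1.35
ee_pos: [482.8, 126.1, 245.3]
orientation: [-180.0, -0.0, 100.3]
ft_force: [0.6, 0.9, -0.9]
grip_width: 80.0
finger_force: 0.0
t: 1.77
ee_pos: [460.1, -39.1, 245.7]
orientation: [180.0, 0.0, 99.8]
ft_force: [-0.3, -0.7, -0.2]
grip_width: 79.5
finger_force: 0.0
```

```bash

python3 -m inch '{"dp":[[0,0,-3],[0,0,-6],[0,0,-8.5],[0,0,-10.5],[0,0,-11]],"turn":[0,0,0,0,0]}'
python3 -m inch '{"dp":[[0,0,0],[0,0,0],[0,0,0],[0,0,0],[0,0,0]],"turn":[0,0,0,0,0]}' 0.3 15
python3 -m inch '{"dp":[[0,0,0],[0,0,0],[0,0,0],[0,0,0],[0,0,0]],"turn":[0,0,0,0,0]}' 0.3 15
```

```text
t: 2.18
ee_pos: [459.7, -32.3, 132.8]
orientation: [-179.8, 0.0, 100.3]
ft_force: [-0.3, 0.2, -0.3]
grip_width: 79.8
finger_force: 0.0
t: 2.6
ee_pos: [462.0, -32.0, 136.3]
orientation: [179.9, -0.0, 100.3]
ft_force: [0.5, -0.2, 0.9]
grip_width: 50.0
finger_force: 0.0
t: 3.02
ee_pos: [462.1, -32.0, 136.1]
orientation: [179.9, -0.0, 100.3]
ft_force: [-1.4, -0.3, 9.5]
grip_width: 46.9
finger_force: 15.0
```

```bash

python3 -m inch '{"dp":[[0,0,1],[0,0,3],[0,0,5.5],[0,0,7.5],[0,0,8]],"turn":[0,0,0,0,0]}'
python3 -m inch '{"dp":[[1,-1,0],[3,-2.9,0],[5,-4.8,0],[7,-6.8,0],[9,-8.7,0]],"turn":[0,0,0,0,0]}'
python3 -m inch '{"dp":[[2.5,-2.4,0],[5,-4.8,0],[7.5,-7.2,0],[9.5,-9.2,0],[10.2,-9.9,0]],"turn":[0,0,0,0,0]}'
python3 - <<'E'
from h import *
a=optics.camera("top")[...,::-1];b=optics.camera("scene")[...,::-1]
cv2.imwrite("pics/t1.png",a);cv2.imwrite("pics/s1.png",b)
cv2.imwrite("pics/c1.png",np.hstack([cv2.resize(a[90:330,200:500],None,fx=1.33,fy=1.33),cv2.resize(b[100:340,120:420],None,fx=1.33,fy=1.33)]))
E
```

```text
t: 3.43
ee_pos: [462.7, -32.4, 218.7]
orientation: [179.8, -0.0, 100.2]
ft_force: [0.6, -0.5, 0.3]
grip_width: 46.6
finger_force: 15.0
t: 3.85
ee_pos: [552.1, -120.1, 215.4]
orientation: [-180.0, -0.0, 100.3]
ft_force: [-0.1, 0.6, -1.2]
grip_width: 46.9
finger_force: 15.0
t: 4.27
ee_pos: [654.8, -221.2, 214.6]
orientation: [-179.9, 0.1, 100.2]
ft_force: [-1.1, -1.0, -0.3]
grip_width: 46.7
finger_force: 15.0
```

View pics/c1.png

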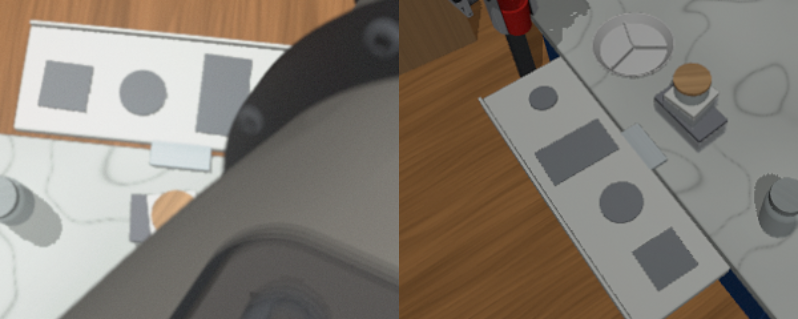

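```bash

python3 -m inch '{"dp":[[0,0,-2],[0,0,-5],[0,0,-8],[0,0,-11],[0,0,-13.5]],"turn":[0,0,0,0,0]}'
python3 -m inch '{"dp":[[0,0,-2],[0,0,-3.8],[0,0,-5],[0,0,-5.5],[0,0,-5.6]],"turn":[0,0,0,0,0]}'
python3 -m inch '{"dp":[[0,0,0],[0,0,-0.1],[0,0,-0.2],[0,0,-0.2],[0,0,-0.2]],"turn":[0,0,0,0,0]}'
python3 - <<'E'
from h import *
b=optics.camera("scene")[...,::-1].copy()
cv2.imwrite("pics/s2.png",b)
cv2.imwrite("pics/c2.png",cv2.resize(b[110:210,170:290],None,fx=5,fy=5))
E
```

```text
t: 4.78
ee_pos: [652.2, -216.2, 78.9]
orientation: [-179.9, -0.1, 100.3]
ft_force: [-0.4, 0.5, -1.5]
grip_width: 46.9
finger_force: 15.0
t: 5.2
ee_pos: [652.9, -217.3, 24.1]
orientation: [-179.9, -0.0, 100.3]
ft_force: [0.0, 0.7, -0.8]
grip_width: 46.9
finger_force: 15.0
t: 5.62
ee_pos: [654.1, -218.3, 23.3]
orientation: [179.9, 0.0, 100.3]
ft_force: [1.3, 0.2, 4.8]
grip_width: 47.2
finger_force: 15.0
```

View pics/c2.png

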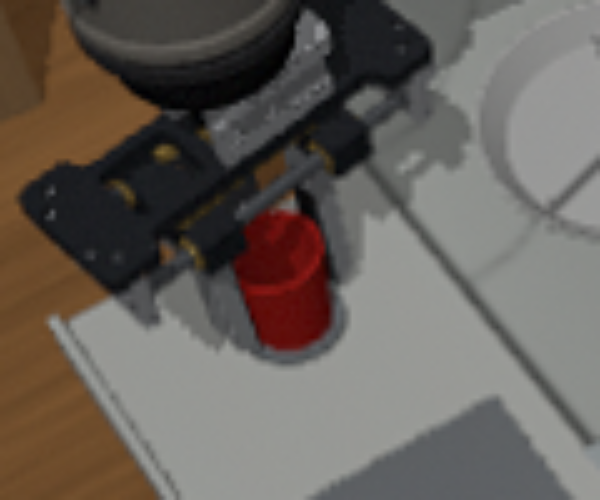

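```bash

python3 -m inch '{"dp":[[0,0,0],[0,0,0],[0,0,0],[0,0,0.5],[0,0,2]],"turn":[0,0,0,0,0]}' 0.75
python3 -m inch '{"dp":[[0,0,2.5],[0,0,5.5],[0,0,9],[0,0,12],[0,0,14]],"turn":[0,0,0,0,0]}' 0.85
python3 -m inch '{"dp":[[-2,2,0],[-5,5,0],[-8,8,0],[-10,10,0],[-12,12,0]],"turn":[0,0,0,0,0]}'
python3 - <<'E'
from h import *
a=optics.camera("top")[...,::-1].copy();b=optics.camera("scene")[...,::-1].copy()
cv2.imwrite("pics/s3.png",b);cv2.imwrite("pics/t3.png",a)
cv2.imwrite("pics/c3.png",np.hstack([cv2.resize(b[110:210,170:290],None,fx=4,fy=4,interpolation=2),cv2.resize(a[130:230,380:480],None,fx=3.2,fy=4,interpolation=2)]))
E
```

```text
t: 6.08
ee_pos: [652.2, -217.8, 41.2]
orientation: [-179.8, -0.1, 100.3]
ft_force: [-0.1, 0.0, 0.0]
grip_width: 70.4
finger_force: 0.0
t: 6.5
ee_pos: [654.1, -219.0, 187.2]
orientation: [179.8, 0.1, 100.2]
ft_force: [-0.1, -0.2, -0.1]
grip_width: 80.1
finger_force: 0.0
t: 6.92
ee_pos: [531.9, -97.0, 183.3]
orientation: [180.0, -0.1, 100.3]
ft_force: [0.5, -0.6, -0.0]
grip_width: 80.0
finger_force: 0.0
```

View pics/c3.png

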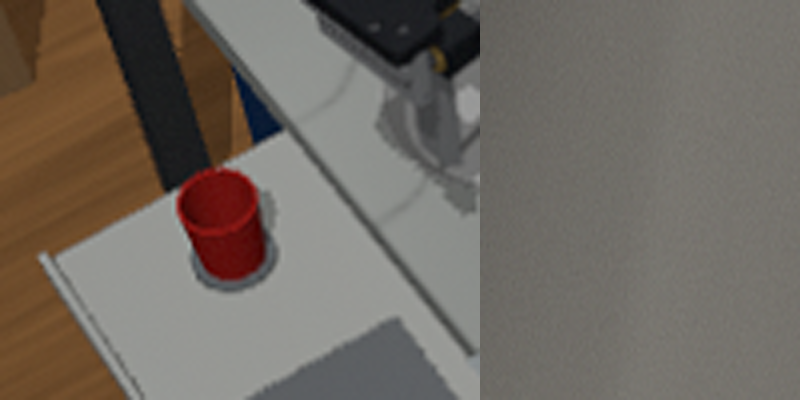

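```bash
python3 - <<'E'
from h import *
im=cv2.imread("pics/s3.png")
o=np.array([170,110])
uv=(np.array([(219,200),(178,203),(260,197),(219,168),(219,234)])+.5)/4-.5+o
print("cup rim",plane("scene",uv,69).round(1).tolist())
im=cv2.imread("pics/s1.png").astype(int)
m=((im[...,2]-im[...,0])>35); roi=np.zeros(m.shape,bool); roi[140:180,315:370]=1
show(world_blobs("scene",m&roi,127)); im=cv2.imread("pics/s0.png") if 0 else None
E
```

```text
cup rim [[651.8, -215.8], [672.0, -228.0], [631.6, -203.5], [640.5, -236.0], [663.5, -194.9]]
px [340. 159.] ctr [464.6 -27.7] rect [465.  -27.3] [60.2 59.6] 53.9 area 2818
```

```bash

python3 -m inch '{"dp":[[-2.5,2.5,0],[-5,5,0],[-6.5,6.5,0],[-6.9,6.9,0],[-6.9,6.9,0]],"turn":[0,0,0,0,0]}'
python3 -m inch '{"dp":[[0,0,0],[0,0,-2],[0,0,-5],[0,0,-7.5],[0,0,-8.6]],"turn":[0,0,0,0,0]}'
python3 -m inch '{"dp":[[0,0,0],[0,0,0],[0,0,0],[0,0,0],[0,0,0]],"turn":[0,0,0,0,0]}' 0.4 25
python3 -m inch '{"dp":[[0,0,0],[0,0,0],[0,0,0],[0,0,0.2],[0,0,0.5]],"turn":[0,0,0,0,0]}'
```

```text
t: 7.43
ee_pos: [464.3, -28.4, 183.4]
orientation: [179.9, -0.1, 100.3]
ft_force: [0.3, -0.6, 0.5]
grip_width: 79.9
finger_force: 0.0
t: 7.85
ee_pos: [464.2, -30.6, 94.2]
orientation: [-179.8, 0.1, 100.2]
ft_force: [-0.4, -0.8, -0.3]
grip_width: 80.3
finger_force: 0.0
t: 8.27
ee_pos: [465.4, -29.2, 97.6]
orientation: [179.9, -0.0, 100.3]
ft_force: [-0.5, -3.4, 5.2]
grip_width: 61.3
finger_force: 25.0
t: 8.68
ee_pos: [464.4, -29.0, 101.8]
orientation: [180.0, -0.0, 100.3]
ft_force: [-0.3, 0.3, -1.3]
grip_width: 61.4
finger_force: 25.0
```

```bash

python3 -m inch '{"dp":[[0,0,1.5],[0,0,3.5],[0,0,5],[1,0.3,5],[3,1,5]],"turn":[0,0,0,0,0]}'
python3 -m inch '{"dp":[[2.5,0.8,0],[5,1.7,0],[7.5,2.5,0],[10,3.4,0],[12.5,4.3,0]],"turn":[0,0,0,0,0]}'
python3 -m inch '{"dp":[[2,0.7,0],[3.1,1.05,0],[3.3,1.1,-1],[3.3,1.1,-3],[3.3,1.1,-5]],"turn":[0,0,0,0,0]}'
python3 -m inch '{"dp":[[0,0,-2],[0,0,-4],[0,0,-6],[0,0,-7.2],[0,0,-7.6]],"turn":[0,0,0,0,0]}'
python3 -m inch '{"dp":[[0,0,0],[0,0,-0.1],[0,0,-0.2],[0,0,-0.2],[0,0,-0.2]],"turn":[0,0,0,0,0]}'
```

```text
t: 9.1
ee_pos: [494.3, -19.0, 152.3]
orientation: [179.9, -0.1, 100.2]
ft_force: [1.2, -0.7, -2.2]
grip_width: 61.4
finger_force: 25.0
t: 9.52
ee_pos: [620.8, 24.9, 150.4]
orientation: [-180.0, -0.0, 100.3]
ft_force: [-0.3, -1.0, -1.2]
grip_width: 61.6
finger_force: 25.0
t: 9.93
ee_pos: [652.3, 34.9, 99.8]
orientation: [180.0, -0.0, 100.3]
ft_force: [0.3, -0.4, -3.0]
grip_width: 61.2
finger_force: 25.0
t: 10.35
ee_pos: [650.5, 34.6, 23.2]
orientation: [-179.8, -0.0, 100.3]
ft_force: [-14.2, 1.0, 27.1]
grip_width: 61.4
finger_force: 25.0
t: 10.77
ee_pos: [652.7, 34.9, 23.8]
orientation: [180.0, -0.0, 100.3]
ft_force: [0.8, 0.6, -2.2]
grip_width: 61.3
finger_force: 25.0
```

```bash

python3 -m inch '{"dp":[[0,0,-0.05],[0,0,-0.1],[0,0,-0.1],[0,0,-0.1],[0,0,-0.1]],"turn":[0,0,0,0,0]}'
python3 -m inch '{"dp":[[0,0,0],[0,0,0],[0,0,0],[0,0,0.5],[0,0,2]],"turn":[0,0,0,0,0]}' 0.9
python3 -m inch '{"dp":[[0,0,2],[0,0,5],[0,0,8],[0,0,10],[-2,0,11]],"turn":[0,0,0,0,0]}'
python3 -m inch '{"dp":[[-3,0,0],[-6,0,0],[-8,-2,0],[-9,-2,0],[-9,-2,0]],"turn":[0,0,0,0,0]}'
cat > see.py <<'E'
import sys
from h import *
k=sys.argv[1]; t=list(map(int,sys.argv[2:6])); s=list(map(int,sys.argv[6:10]))
a=optics.camera("top")[...,::-1].copy();b=optics.camera("scene")[...,::-1].copy()
cv2.imwrite(f"pics/s{k}.png",b);cv2.imwrite(f"pics/t{k}.png",a)
f=lambda i,q:cv2.resize(i[q[1]:q[3],q[0]:q[2]],None,fx=4,fy=4,interpolation=2)
A,B=f(a,t),f(b,s); h=min(len(A),len(B)); cv2.imwrite(f"pics/c{k}.png",np.hstack([A[:h],B[:h]]))
E
python3 see.py 4 260 120 360 260 250 150 350 290
```

```text
t: 11.18
ee_pos: [652.8, 34.9, 23.2]
orientation: [180.0, -0.0, 100.3]
ft_force: [-2.1, -0.1, 6.3]
grip_width: 61.3
finger_force: 25.0
t: 11.6
ee_pos: [651.3, 34.7, 41.4]
orientation: [-179.8, 0.0, 100.3]
ft_force: [-0.1, -1.0, 0.5]
grip_width: 84.1
finger_force: 0.0
t: 12.02
ee_pos: [635.8, 34.7, 156.8]
orientation: [179.7, 0.0, 100.2]
ft_force: [-0.3, -0.8, -0.9]
grip_width: 84.6
finger_force: 0.0
t: 12.43
ee_pos: [540.9, 14.0, 153.8]
orientation: [180.0, -0.1, 100.1]
ft_force: [1.1, 0.3, 0.1]
grip_width: 84.7
finger_force: 0.0
```

View pics/c4.png

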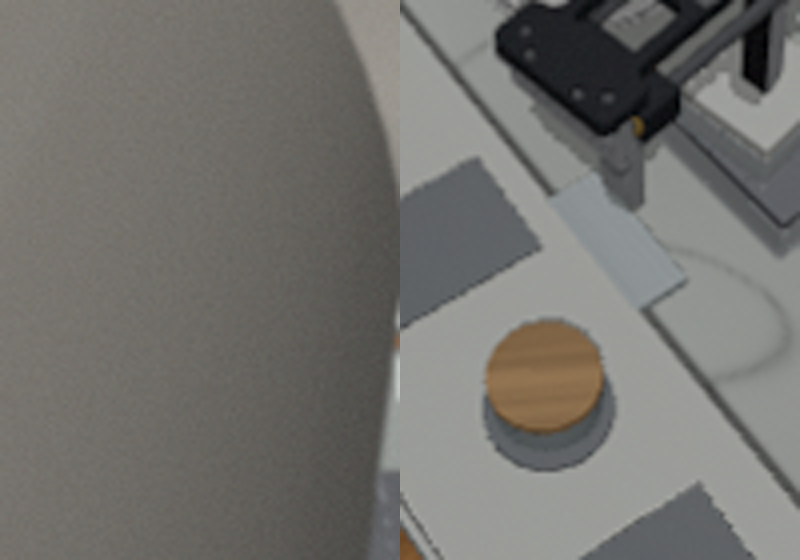

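```bash
python3 - <<'E'
from h import *
im=cv2.imread("pics/s4.png").astype(int)
m=((im[...,2]-im[...,0])>35); roi=np.zeros(m.shape,bool); roi[225:262,265:305]=1
show(world_blobs("scene",m&roi,54))
E
python3 -m inch '{"dp":[[-3,-1.6,0],[-6,-3.4,0],[-7.5,-4.2,0],[-7.8,-4.4,0],[-7.8,-4.4,0]],"turn":[0,0,0,0.01,0.01]}'
python3 -m inch '{"dp":[[0,0,-2.5],[0,0,-5.5],[0,0,-8],[0,0,-9.6],[0,0,-10]],"turn":[0,0,0,0,0]}'
python3 -m inch '{"dp":[[0,0,0],[0,0,0],[0,0,0],[0,0,0],[0,0,0]],"turn":[0,0,0,0,0]}' 0.5 25
python3 -m inch '{"dp":[[0,0,0],[0,0,0],[0,0,0],[0,0,0.2],[0,0,0.5]],"turn":[0,0,0,0,0]}'
```

```text
px [285. 244.] ctr [652.4  36.8] rect [652.5  36.8] [59.1 60. ] 54.0 area 2772
t: 12.95
ee_pos: [465.1, -29.2, 153.1]
orientation: [179.9, -0.0, 100.8]
ft_force: [-0.2, 0.0, 0.4]
grip_width: 84.4
finger_force: 0.0
t: 13.37
ee_pos: [464.8, -28.8, 50.1]
orientation: [-179.8, 0.1, 100.9]
ft_force: [-0.3, 0.2, 0.1]
grip_width: 84.5
finger_force: 0.0
t: 13.78
ee_pos: [465.5, -28.9, 53.4]
orientation: [179.9, -0.0, 100.8]
ft_force: [0.2, -0.2, 7.3]
grip_width: 65.5
finger_force: 24.9
t: 14.2
ee_pos: [464.4, -29.1, 57.8]
orientation: [180.0, -0.0, 100.8]
ft_force: [-1.2, 0.2, -1.8]
grip_width: 66.2
finger_force: 24.9
```

```bash

python3 -m inch '{"dp":[[0,0,1.5],[0,0,3.5],[0,0,5.5],[0.6,0.6,6],[2,2,6]],"turn":[0,0,0,0,0]}'
python3 -m inch '{"dp":[[2,2,0],[4,4,0],[6,6,0],[8,8,0],[10,10,0]],"turn":[-0.04,-0.09,-0.14,-0.19,-0.222]}'
python3 -m inch '{"dp":[[2,2,0],[4,4,0],[6,5.6,0],[6.65,6.15,0],[6.65,6.15,0]],"turn":[0,0,0,0,0]}'
python3 -m inch '{"dp":[[0,0,-2],[0,0,-4.5],[0,0,-6.5],[0,0,-8],[0,0,-9]],"turn":[0,0,0,0,0]}'
python3 -m inch '{"dp":[[0,0,-0.2],[0,0,-0.4],[0,0,-0.5],[0,0,-0.6],[0,0,-0.6]],"turn":[0,0,0,0,0]}'
python3 see.py 5 220 110 320 220 280 240 370 350
```

```text
t: 14.62
ee_pos: [484.6, -9.6, 119.1]
orientation: [179.9, -0.1, 100.7]
ft_force: [1.3, -0.1, -1.0]
grip_width: 65.8
finger_force: 24.9
t: 15.03
ee_pos: [585.3, 92.7, 116.9]
orientation: [-180.0, -0.0, 88.0]
ft_force: [-0.0, 0.3, -1.1]
grip_width: 66.2
finger_force: 24.9
t: 15.45
ee_pos: [651.8, 154.6, 116.3]
orientation: [-180.0, 0.0, 88.3]
ft_force: [-0.4, -0.1, -2.2]
grip_width: 65.7
finger_force: 24.9
t: 15.87
ee_pos: [649.7, 151.6, 25.8]
orientation: [-179.9, 0.0, 88.1]
ft_force: [-0.2, 0.2, -0.8]
grip_width: 65.9
finger_force: 24.9
t: 16.28
ee_pos: [651.6, 152.4, 22.5]
orientation: [179.9, -0.0, 88.1]
ft_force: [-1.8, -0.9, 2.7]
grip_width: 65.8
finger_force: 24.9
```

View pics/c5.png

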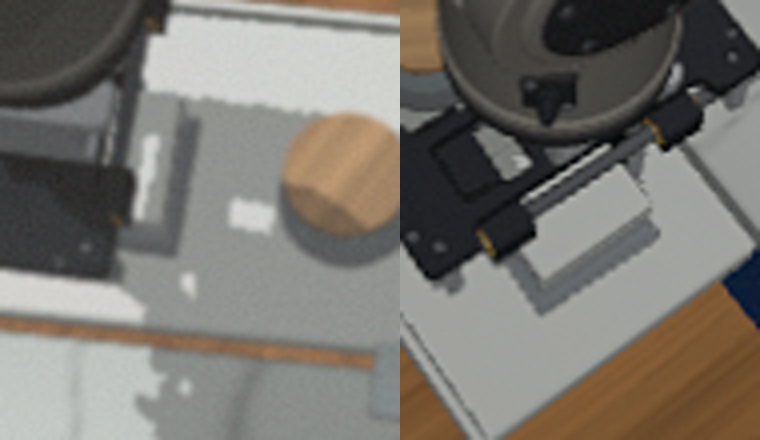

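```bash

python3 -m inch '{"dp":[[0,0,0],[0,0,0],[0,0,0],[0,0,0.5],[0,0,2]],"turn":[0,0,0,0,0]}' 0.9
python3 -m inch '{"dp":[[0,0,2],[0,0,5],[0,0,8],[0,0,10],[-1,-1,11]],"turn":[0,0,0,0,0]}'
python3 -m inch '{"dp":[[-2,-2,0],[-4.5,-4.5,0],[-6.5,-6.5,0],[-7,-7,0],[-7,-7,0]],"turn":[0,0.05,0.1,0.113,0.113]}'
python3 see.py 6 290 220 390 290 270 150 370 330
```

```text
t: 16.8
ee_pos: [649.8, 152.1, 40.4]
orientation: [-179.8, 0.1, 88.1]
ft_force: [0.1, -0.5, -0.1]
grip_width: 84.6
finger_force: 0.0
t: 17.22
ee_pos: [643.2, 144.1, 155.7]
orientation: [179.7, -0.1, 88.2]
ft_force: [-1.4, 0.8, -0.6]
grip_width: 84.8
finger_force: 0.0
t: 17.63
ee_pos: [570.2, 70.7, 153.0]
orientation: [179.9, -0.1, 94.5]
ft_force: [0.4, -0.2, 0.8]
grip_width: 84.2
finger_force: 0.0
```

```bash
python3 - <<'E'
import cv2
b=cv2.imread("pics/s6.png"); cv2.imwrite("pics/d6.png",cv2.resize(b[150:330,265:375],None,fx=3.3,fy=3.3,interpolation=2))
E
```

```text
(no output)
```

View pics/d6.png

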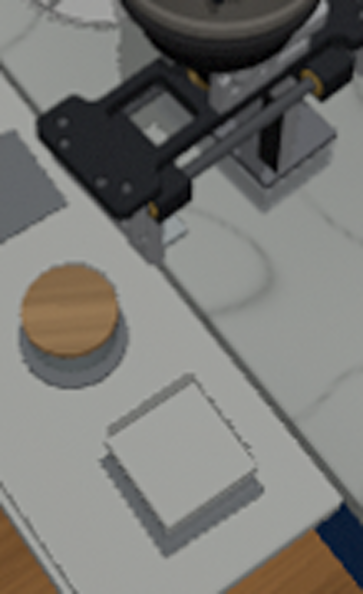

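```bash
python3 - <<'E'
from h import *
uv=(np.array([(106,450),(170,530),(255,462),(190,382)])+.5)/3.3-.5+[265,150]
w=plane("scene",uv,56); print(w.round(1).tolist(),w.mean(0))
d=np.roll(w,-1,0)-w; print(np.degrees(np.arctan2(d[:,1],d[:,0])),np.hypot(*d.T))
# box front corner & right corner
uv=(np.array([(266,187),(335,135)])+.5)/3.3-.5+[265,150]
print(plane("scene",uv,45))
E
```

```text
[[685.8, 126.2], [683.4, 187.8], [618.8, 184.1], [619.9, 120.6]] [651.99215615 154.66955898]
[  92.21192098 -176.78457187  -89.05661913    4.84994938] [61.60962339 64.68635439 63.53706968 66.1531481 ]
[[494.26599712  34.94049351]
 [431.18576187  30.37880126]]
```

```bash
python3 - <<'E'
import cv2,numpy as np
b=cv2.imread("pics/s6.png")[255:325,285:355]; b=cv2.convertScaleAbs(b,alpha=2.2,beta=-120)
cv2.imwrite("pics/e6.png",cv2.resize(b,None,fx=8,fy=8,interpolation=cv2.INTER_CUBIC))
E
```

```text
(no output)
```

View pics/e6.png

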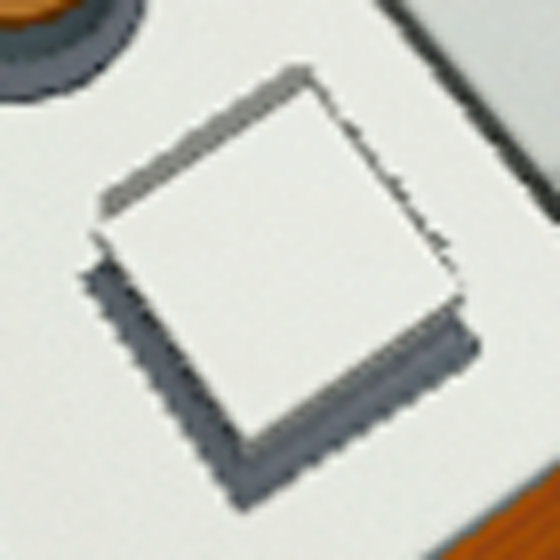

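```bash
python3 - <<'E'
from h import *
def f(p,z):
    w=plane("scene",(np.array(p)+.5)/8-.5+[285,255],z); d=np.diff(w,axis=0)
    print(w.mean(0) if len(p)==4 else "",np.degrees(np.arctan2(d[:,1],d[:,0])).round(1),np.hypot(*d.T).round(1))
f([(98,232),(246,440),(460,297),(308,88)],56)
f([(86,280),(242,508),(480,348)],14)
f([(98,240),(246,448)],54); f([(105,256),(240,448)],52)
E
```

```text
[651.67552593 154.30176964] [ 89.  178.3 -92.1] [63.6 62.8 65.8]
 [ 88.2 178.2] [71.6 72.9]
 [89.1] [63.7]
 [88.8] [58.6]
```

```bash

python3 -m inch '{"dp":[[-3,-3,0],[-6,-6,0],[-9,-8.5,0],[-10.5,-9.95,0],[-10.5,-9.95,0]],"turn":[0,0,0,0,0]}'
python3 -m inch '{"dp":[[0,0,-2.5],[0,0,-5.5],[0,0,-8.5],[0,0,-11],[0,0,-12.5]],"turn":[0,0,0,0,0]}'
python3 -m inch '{"dp":[[0,0,-1],[0,0,-1.4],[0,0,-1.6],[0,0,-1.65],[0,0,-1.65]],"turn":[0,0,0,0,0]}'
python3 -m inch '{"dp":[[0,0,0],[0,0,0],[0,0,0],[0,0,0],[0,0,0]],"turn":[0,0,0,0,0]}' 0.5 30
python3 -m inch '{"dp":[[0,0,0],[0,0,0],[0,0,0],[0,0,0.2],[0,0,0.5]],"turn":[0,0,0,0,0]}'
```

```text
t: 18.15
ee_pos: [463.9, -29.4, 151.8]
orientation: [-180.0, -0.1, 94.4]
ft_force: [0.3, -0.6, 0.3]
grip_width: 84.7
finger_force: 0.0
t: 18.57
ee_pos: [466.5, -26.3, 24.0]
orientation: [-179.9, 0.0, 94.6]
ft_force: [-0.0, -0.4, -0.8]
grip_width: 84.9
finger_force: 0.0
t: 18.98
ee_pos: [466.8, -27.0, 10.7]
orientation: [179.9, -0.0, 94.6]
ft_force: [-0.1, -0.1, -0.2]
grip_width: 84.7
finger_force: 0.0
t: 19.4
ee_pos: [466.2, -27.0, 10.4]
orientation: [180.0, -0.0, 94.6]
ft_force: [-1.5, 1.0, 8.8]
grip_width: 65.9
finger_force: 30.0
t: 19.82
ee_pos: [465.8, -27.2, 15.0]
orientation: [-180.0, 0.0, 94.6]
ft_force: [0.3, 0.5, -1.5]
grip_width: 66.1
finger_force: 30.0
```

```bash

python3 -m inch '{"dp":[[0,0,1.5],[0,0,4],[0,0,7],[0,0,9.5],[0.5,-0.2,10.5]],"turn":[0,0,0,0.05,0.13]}'
python3 -m inch '{"dp":[[1.5,-0.5,0],[3,-1,0],[4.5,-1.4,0],[6,-1.9,0],[7.5,-2.4,0]],"turn":[0.1,0.2,0.3,0.4,0.5]}'
python3 -m inch '{"dp":[[1.5,-0.5,0],[3,-1,0],[4.5,-1.4,0],[6,-1.9,0],[7.5,-2.3,0]],"turn":[0.1,0.2,0.3,0.4,0.5]}'
python3 -m inch '{"dp":[[1.5,-0.5,0],[3,-0.9,0],[4,-1.2,0],[4.07,-1.23,0],[4.07,-1.23,0]],"turn":[0.1,0.2,0.29,0.327,0.327]}'
python3 see.py 7 330 110 430 220 200 150 310 260
```

```text
t: 20.23
ee_pos: [471.3, -29.2, 122.8]
orientation: [179.9, -0.0, 102.1]
ft_force: [0.6, 0.6, -1.6]
grip_width: 65.6
finger_force: 30.0
t: 20.65
ee_pos: [546.4, -53.4, 120.1]
orientation: [-180.0, -0.0, 131.0]
ft_force: [-0.2, 0.2, -2.2]
grip_width: 66.1
finger_force: 30.0
t: 21.07
ee_pos: [621.4, -76.7, 120.0]
orientation: [-180.0, -0.0, 159.6]
ft_force: [-0.1, 0.3, -1.9]
grip_width: 66.2
finger_force: 30.0
t: 21.48
ee_pos: [661.7, -89.0, 119.8]
orientation: [-180.0, -0.0, 178.1]
ft_force: [-0.1, -0.6, -1.8]
grip_width: 65.8
finger_force: 30.0
```

```bash

python3 -m inch '{"dp":[[0,0,-1.5],[0,0,-4],[0,0,-6.5],[0,0,-8],[0,0,-9]],"turn":[0,0,0,0,0]}'
python3 -m inch '{"dp":[[0,0,-0.3],[0,0,-0.5],[0,0,-0.6],[0,0,-0.65],[0,0,-0.65]],"turn":[0,0,0,0,0]}'
python3 -m inch '{"dp":[[0,0,0],[0,0,-0.05],[0,0,-0.05],[0,0,-0.05],[0,0,-0.05]],"turn":[0,0,0,0,0]}'
python3 see.py 8 330 110 430 220 200 150 310 260
```

```text
t: 22.0
ee_pos: [660.4, -88.1, 28.2]
orientation: [-180.0, -0.1, 178.0]
ft_force: [-0.8, 0.0, -2.2]
grip_width: 65.6
finger_force: 30.0
t: 22.42
ee_pos: [662.2, -88.5, 24.5]
orientation: [180.0, 0.1, 178.0]
ft_force: [0.3, 0.4, 0.3]
grip_width: 65.6
finger_force: 30.0
t: 22.83
ee_pos: [662.3, -88.6, 24.4]
orientation: [180.0, 0.1, 178.0]
ft_force: [-3.7, 0.5, 14.2]
grip_width: 66.3
finger_force: 30.0
```

View pics/c8.png

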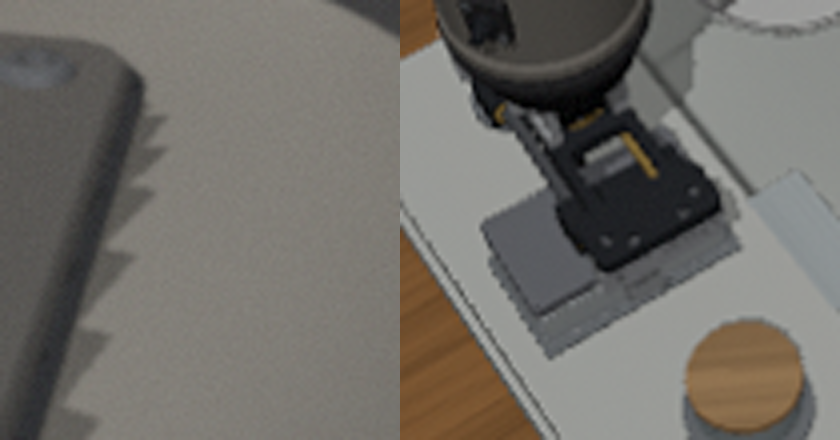

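Box is seated on the oblong pad. Release, lift and withdraw so that both cameras can see the shelf.

```bash

python3 -m inch '{"dp":[[0,0,0],[0,0,0],[0,0,0],[0,0,0.5],[0,0,2]],"turn":[0,0,0,0,0]}' 0.9
python3 -m inch '{"dp":[[0,0,2],[0,0,5],[0,0,8.5],[0,0,12],[0,0,15]],"turn":[0,0,0,0,0]}'
python3 -m inch '{"dp":[[-2,3,0],[-4,6.5,0],[-6,10,0],[-7,13.5,0],[-8,17,1]],"turn":[0,0,0,0,0]}'
python3 -m inch '{"dp":[[-1,3.5,0.5],[-2,7,1],[-3,10.5,1],[-4,14,1],[-5,17.5,1]],"turn":[0,0,0,0,0]}'
python3 -m inch '{"dp":[[-1,3,0],[-2,6,0],[-3,9,0],[-4,11,0],[-4,12,0]],"turn":[0,0,0,0,0]}'
python3 -m inch '{"dp":[[-0.5,3,0],[-1,6,0],[-2,9,0],[-3,11,0],[-3,11,0]],"turn":[0,0,0,0,0]}'
python3 see.py 9 220 110 470 210 190 150 310 330
python3 - <<'E'
import cv2
cv2.imwrite("pics/f9.png",cv2.resize(cv2.imread("pics/t9.png")[100:300,180:480],None,fx=2.6,fy=2.6,interpolation=2))
E
```

```text
t: 23.35
ee_pos: [660.4, -88.3, 41.6]
orientation: [-180.0, -0.2, 178.1]
ft_force: [-0.2, -0.1, -0.5]
grip_width: 84.4
finger_force: 0.0
t: 23.77
ee_pos: [661.8, -88.7, 195.8]
orientation: [-180.0, 0.1, 178.0]
ft_force: [0.5, -0.2, -0.3]
grip_width: 84.7
finger_force: 0.0
t: 24.18
ee_pos: [579.7, 82.8, 202.3]
orientation: [-180.0, -0.1, 178.0]
ft_force: [0.3, 1.4, -0.2]
grip_width: 84.6
finger_force: 0.0
t: 24.6
ee_pos: [531.0, 258.1, 213.6]
orientation: [180.0, 0.0, 178.0]
ft_force: [1.1, 0.5, 0.2]
grip_width: 84.3
finger_force: 0.0
t: 25.02
ee_pos: [489.2, 379.9, 213.1]
orientation: [180.0, -0.1, 178.3]
ft_force: [0.3, 0.0, -0.7]
grip_width: 84.4
finger_force: 0.0
t: 25.43
ee_pos: [458.9, 490.8, 212.6]
orientation: [179.9, -0.1, 178.3]
ft_force: [-0.8, -0.2, 0.6]
grip_width: 84.5
finger_force: 0.0
```

View pics/f9.png

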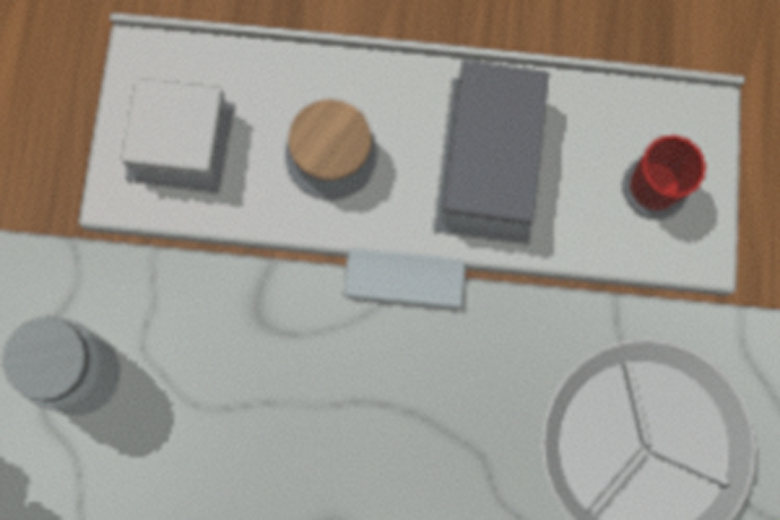

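```bash
python3 - <<'E'
from h import *
def f(p,z,nm):
    w=plane("top",(np.array(p)+.5)/2.6-.5+[180,100],z); d=np.diff(w,axis=0)
    print(nm,w.mean(0).round(1),np.degrees(np.arctan2(d[:,1],d[:,0])).round(1),np.hypot(*d.T).round(1))
f([(463,60),(548,72),(531,222),(446,208)],59,"box top; pad 661.6 -90.3")
f([(134,80),(222,88),(211,171),(122,162)],56,"pot; pad 651.2,150.9")
for n,s in(("top",(375,148)),("scene",(247,200))):
    im=cv2.imread(f"pics/{n}9.png"); mk=np.zeros((402,642),np.uint8)
    cv2.floodFill(cv2.medianBlur(im,3),mk,s,0,(9,)*3,(9,)*3,4|cv2.FLOODFILL_FIXED_RANGE|cv2.FLOODFILL_MASK_ONLY|(1<<8))
    print(n,"box");show(world_blobs(n,cv2.morphologyEx(mk[1:-1,1:-1],cv2.MORPH_OPEN,np.ones((5,5))),59))
    im=im.astype(int); red=(im[...,2]-im[...,1])>50; red&=(im[...,1]-im[...,0])<20
    roi=np.zeros(red.shape,bool)
    if n=="top": roi[145:190,415:460]=1
    else: roi[145:190,205:245]=1
    c=np.argwhere(red&roi)[:,::-1]; e=[c[c[:,0].argmin()],c[c[:,0].argmax()],c[c[:,1].argmin()]]
    print("cup ext",[x.tolist() for x in e])
E
python3 - <<'E'
import cv2,numpy as np
a=cv2.imread("pics/t9.png")[140:195,412:462];b=cv2.imread("pics/s9.png")[145:235,205:295]
cv2.imwrite("pics/g9.png",np.hstack([cv2.resize(a,(400,440),interpolation=2),cv2.resize(b,(400,400),interpolation=2)[:440] if 0 else cv2.copyMakeBorder(cv2.resize(b,(400,400),interpolation=2),0,40,0,0,0)]))
E
```

```text
box top; pad 661.6 -90.3 [663.6 -89.7] [-92.3 177.5  86.3] [ 64.3 117.1  62.3]
pot; pad 651.2,150.9 [650.8 150.5] [ -89.8 -179.5   89.8] [66.9 64.9 66.4][ WARN:0@0.156] global loadsave.cpp:275 findDecoder imread_('pics/top9.png'): can't open/read file: check file path/integrity
Traceback (most recent call last):
cv2.error: OpenCV(4.12.0) /io/opencv/modules/imgproc/src/median_blur.dispatch.cpp:190: error: (-215:Assertion failed) !_src0.empty() in function 'medianBlur'
```

View pics/g9.png

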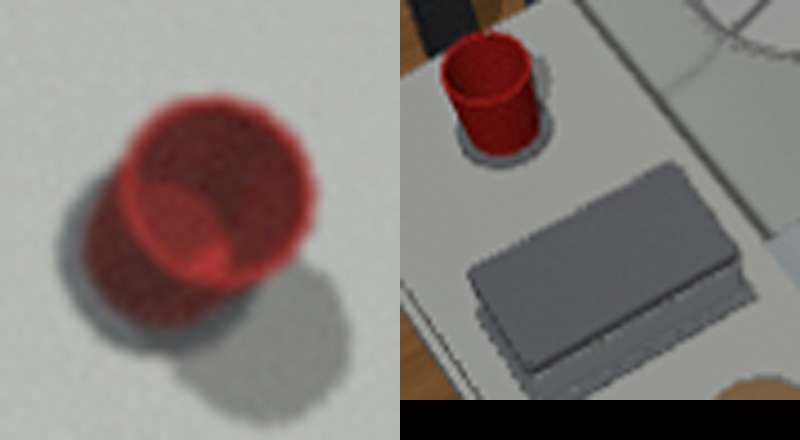

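```bash
python3 - <<'E'
from h import *
print("cup top (pad 653.4 -219.9)",plane("top",np.array([(217.5,192.5)])/8-.5+[412,140],69))
w=plane("scene",(np.array([(69,270),(272,162),(340,250),(133,370)]))/4.444-.5+[205,145],59)
d=np.diff(w,axis=0);print("box scene (pad 661.8 -86.9)",w.mean(0),np.degrees(np.arctan2(d[:,1],d[:,0])),np.hypot(*d.T))
E
```

```text
cup top (pad 653.4 -219.9) [[ 653.60072941 -218.45000862]]
box scene (pad 661.8 -86.9) [661.53392412 -86.2969241 ] [177.27539281  89.39013085  -1.33233885] [114.63868423  63.43046273 116.06938142]
```

All four are within about 2 mm of their pad centres and lie straight with their pads. The arm is clear.

```bash
python3 -c "
from station import order
print(order.hand_in())"
```

```text
the job is handed in; nothing more can be done
None
```

The cup, ramekin, pot and box each stand upright within about 2 mm of the centre of their own pads, the pot and box within about 2° of straight, and the plate and jar were left alone; the job was handed in at about 25 s on the robot's clock.

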